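# Load the sample tray and hold it docked

### The job

Stand the green vial, the amber bottle and the white jar upright in the tray, one to a compartment, setting each down rather than dropping it. Then slide the loaded tray along its channel against the red sprung plunger until its front meets both yellow stops, without ramming it, and finish while still holding it pressed firmly there: the spring pushes it back if you let go. Leave the beaker, the stock bottle and the spatula where they are.

Things in the scene. Friction and masses are not known exactly. Their poses are not given: they have to be found in the camera images.
- dock: Blue docking station fixed to the bench. Origin: centre of the underside of its base plate (360 x 90 x 6 mm; the tray slides on it). +x is the pressing direction, z up. Two aluminium rails, 14 mm high above the plate and 56 mm apart inside, guide the tray from x = -50 to +100 mm. A housing 56 mm high stands on the plate from x = +125 to +180 mm; the plunger comes out of it.
- stop: Two fixed yellow stop lugs in front of the housing, at y = -19 and +19 mm, either side of the plunger, each 12 mm wide and 20 mm high, from 8 to 28 mm above the base plate. Origin: midway between the lugs, level with the top of the base plate, in the plane of the stop faces, x = +100 mm of the dock. Axes as the dock's.
- plunger (a joint): Travel in m of the red-tipped sprung plunger into the housing: 0 free, 0.016 when the tray's front rests on the stops. It pushes back with 4 N when first touched and about 7.2 N at 0.016 (200 N/m). Sliding the loaded tray takes another 1 to 3 N, so a steady push of 13 to 20 N along the dock's x holds the tray firmly on the stops.
- plunger_tip (a point): Centre of the red face of the plunger (14 mm across), 16 mm above the base plate; when free it is at x = +84 mm of the dock, 16 mm in front of the stop faces.
- tray: Loose white tray in the channel, 2 mm clear of each rail: 150 long (x, along the dock's x), 52 wide, 22 mm high, walls and floor 3 mm, 120 g. Origin: centre of the box's underside. 3 compartments in a row along x, 46 x 46 mm inside. Front face x = +75. Orange push block at its rear, x = -75 to -100, 24 wide, 45 mm high. Pressed home, its origin is at x = +25 mm of the dock.
- tray_push (a point): Centre of the rear (-x) face of the orange block, 20 mm above the tray's underside. The block may be pushed here or pinched from above across its width. Pushing low, below 35 mm, keeps the tray flat.
- cell0 (a point): Centre of the floor of the rear compartment (next to the orange block).
- cell1 (a point): Centre of the floor of the middle compartment.
- cell2 (a point): Centre of the floor of the front compartment (next to the plunger).
- vial: Straight green glass vial with white cap, round, 28 mm across all the way up, 66 mm high, cap is the top 16 mm, about 45 g. Origin: centre of its underside. z up along it.
- bottle: Amber glass bottle, round, body 34 mm across up to 44 mm height, then a shoulder, and a grey cap 24 mm across from 54 to 74 mm height; about 60 g. Origin: centre of its underside. z up along it.
- jar: Straight white jar with orange lid, round, 40 mm across, 58 mm high, lid is the top 20 mm, about 70 g. Origin: centre of its underside. z up along it.
- beaker: Bystander: clear beaker, 66 mm across, 85 mm high. Origin: centre of its underside. Leave alone.
- stock: Bystander: large amber stock bottle with white cap and paper label, 64 mm across, 110 mm high. Origin: centre of its underside. Leave alone.
- spatula: Bystander: spatula, 190 mm long, lying flat on the bench along its x. Leave alone.

How it is judged:
By the outcome, as a careful person would: the job done as asked, in the order asked, and still so for the second after the job is handed in, while the arm keeps its last pose, push and grip.
It also fails if it takes over 72 s, if anything falls off the work surface, if the arm or the gripper's body presses on something with over 40 N, if the wrist force passes 120 N, or if a joint passes its speed limit or range.

### The arm

A 7-joint arm with a two-finger parallel gripper is mounted at the origin on the work surface. World frame = base frame: x ahead of the robot, y to its left, z up, the work surface at z = 0. Lengths are in m, angles in degrees, forces in N, time in s.
With the tool pointing down it reaches from about 0.4 to 0.875 m from the base axis. Payload 19.3 kg.
Tool frame: the origin (TCP) lies between the finger pads; the fingertips stand 14 mm ahead of it and the grasp point (between the pads) lies 5 mm behind it; z points along the fingers, y is the line along which they close (so a half turn about z gives the same grasp; the last joint's range is limited). The gripper opens to 85 mm and grips with 20 to 120 N. Pads are 22 mm wide; open, the fingers measure 114 mm over their backs; the gripper's body (76 mm by 85 mm) begins 54 mm behind the grasp point. The pads swing forward as they close: fully open they stand 13 mm farther back than shut.
Start: joints at [67.598, 29.874, -2.08, 91.645, 1.215, 58.505, -6.463], TCP at [0.197, -0.593, 0.209] pointing down, gripper open.
Joint ranges: [-166.77, 166.77], [-17.47, 122.26], [-85.68, 81.53], [9.62, 139.38], [-72.42, 252.41], [9.2, 110.78], [-144.41, 144.41]. Speed limits (degrees/s): [108.29, 108.29, 136.94, 136.94, 172.46, 172.46, 172.46].

### API

Orientations are given as a 3x3 rotation matrix whose columns are the frame's x, y, z axes.
In Python, from cell import env gives the robot as it stands. The module is installed in compiled form; this text tells all that it offers.
- The arm moves only by the tool step_arm, never from a script. Its arguments are lists of equal length, an entry for each row: "offset": the shift along the tool's x, y, z in m, a list of three; "roll": the turn about the tool's z in rad. A call has 1 to 8 rows; each row shifts and turns the commanded pose from where the row before left it, along the tool's axes as they then stand; what a row does not reach is not made up. A row lasts 1/8 s, in which the tool goes at most 62.5 mm and 10.7 degrees, less where a joint would pass 70% of its speed; a pose out of reach is approached as far as the arm can. A call is refused whole if a number of a shift passes 0.0625 or a number of a turn 0.188, either way. A call with a gripper value outside its range is refused whole. "gripper" is the finger opening in m, from 0 to 0.0854, set as the call begins (left out, the last holds). The fingers move at their own pace and stop on an object; "force" is the grip in N (left out, the last holds). Time passes only in rows, so rows that do not move let the fingers close. It gives the time, the measured TCP pose, the force, the opening and the grip force at its end, in the units of the state.
- env.read_state(): the state, without advancing time (a new reading comes with each control period).
- env.read_camera(name): name is "side" or "top" or "wrist"; returns (picture, depth): 384x512x3 uint8, blue, green, red; 384x512 float32, m along the optical axis (not along the pixel's ray), 0 where there is no reading.
- env.calibration(name): a dict with "mtx" (3x3 intrinsics, pixels), "rvec" (rotation vector, rad) and "tvec" (3), from world to camera coordinates, as OpenCV has them. Camera axes: x right, y down, z forward; pixel columns grow to the right and rows downward; lengths in m; the calibration is good to about 2 mm. A picture is of the moment at which its call begins: read the wrist's pose just before it. calibration takes no time and is no camera call; for the wrist camera it gives the pose at the moment of the call.
- env.close_job(): hands the job in; it is judged then, once.
The state is a dict: "time_s": time; "joint_positions": joint angles; "dq": joint speeds; "joint_torque": joint torques, N m; "ee_pos": TCP position; "eef_rot": TCP orientation; "force": force on the tool from outside, world axes, zero at the start; "wrist_torque": the same for the moment, N m; "finger_gap": opening from 0.0 (shut) to 1.0 (fully open); "grasp_force": force on a finger pad.
Only numpy, scipy, OpenCV 4.12 (cv2) and the standard library are available. Lean on these libraries where they do the work, as an engineer would, in place of code of your own. Each camera call takes 0.05 s, during which the arm holds its last target. There are 200 camera calls.

## Working session

There is one attempt and no reset: what is moved stays moved. The work goes in short steps, Python scripts to look and compute and a tool call to move; the robot and the scene stay as the last step left them, time stands still between calls to the robot, and variables do not carry over. Pictures are saved under pics/ and viewed, at most 10 in all, crops included, and the job is handed in when it is done.

Besides the shell and the picture viewer there is one more tool, called as name(argument=value, ...) on one line, values as JSON. step_arm: Moves the arm, as the interface text tells. Its arguments: {"type":"object","properties":{"offset":{"type":"array"},"roll":{"type":"array"},"gripper":{"type":"number"},"force":{"type":"number"}},"required":["offset","roll"]}

```bash
mkdir -p pics; ls
cat > h.py <<'E'
import numpy as np, cv2
from cell import env
def cam(n):
    c=env.calibration(n); p,d=env.read_camera(n); return c,p,d
def pts(c,d):
    h,w=d.shape; K=np.array(c["mtx"],float); R,_=cv2.Rodrigues(np.array(c["rvec"],float)); t=np.array(c["tvec"],float).ravel()
    u,v=np.meshgrid(np.arange(w),np.arange(h))
    P=np.stack([(u-K[0,2])/K[0,0]*d,(v-K[1,2])/K[1,1]*d,d],-1)
    W=(P-t)@R
    W[d<=0]=np.nan
    return W
def ray(c,u,v,z):
    K=np.array(c["mtx"],float); R,_=cv2.Rodrigues(np.array(c["rvec"],float)); t=np.array(c["tvec"],float).ravel()
    o=-R.T@t; r=R.T@np.linalg.solve(K,[u,v,1.]); return o+r*(z-o[2])/r[2]
E
python3 - <<'E'
from h import *
np.set_printoptions(precision=4,suppress=True)
s=env.read_state(); print(s)
ims=[]
for n in("top","side"):
    c,p,d=cam(n); cv2.imwrite(f"pics/{n}0.png",p); np.savez(f"{n}0.npz",p=p,d=d,**{k:np.array(v) for k,v in c.items()})
    print(n,c)
E
```

```text
pics
{'time_s': 0.0, 'joint_positions': array([67.5983, 29.9092, -2.0799, 91.6718,  1.214 , 58.5049, -6.4646]), 'dq': array([-0.0842, -0.0279,  0.0488,  0.0648, -0.0065, -0.0003, -0.1246]), 'joint_torque': array([  0.0004, -92.7121,   1.9805, -36.994 ,   0.018 ,   0.0082,
        -0.    ]), 'ee_pos': array([ 0.1969, -0.5928,  0.2085]), 'eef_rot': array([[ 0.949 ,  0.3152, -0.0004],
       [ 0.3152, -0.949 ,  0.001 ],
       [-0.0001, -0.0011, -1.    ]]), 'force': array([-0.0109, -0.2934, -0.763 ]), 'wrist_torque': array([0.0243, 0.0023, 0.0461]), 'grasp_force': 0.0, 'finger_gap': 0.9997892622443341}
top {'mtx': array([[439.2374,   0.    , 252.5175],
       [  0.    , 439.2374, 195.5775],
       [  0.    ,   0.    ,   1.    ]]), 'rvec': array([ 2.1783, -2.1182,  0.186 ]), 'tvec': array([-0.124 ,  0.5826,  1.057 ])}
side {'mtx': array([[353.3   ,   0.    , 258.6303],
       [  0.    , 353.3   , 196.077 ],
       [  0.    ,   0.    ,   1.    ]]), 'rvec': array([ 0.7351, -2.4045,  1.3738]), 'tvec': array([0.426 , 0.2363, 0.5573])}
```

View pics/top0.png

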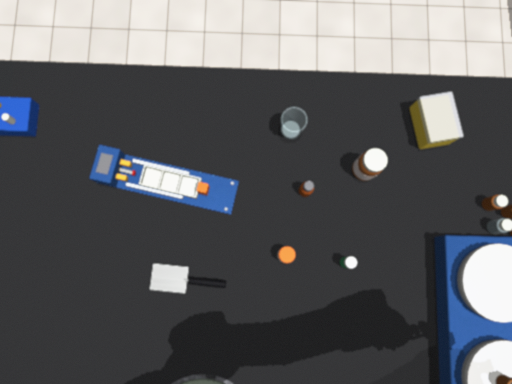

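View pics/side0.png

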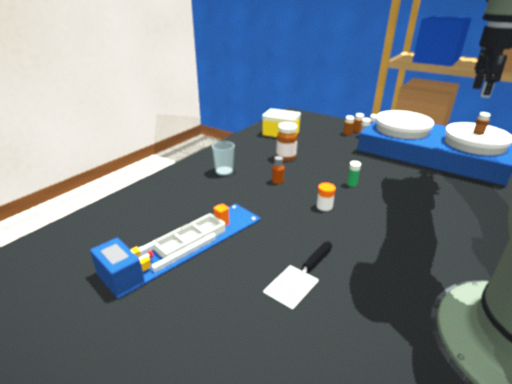

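Top view: dock (92–238, 147–212), with its housing on the left, the orange block at (202,187), jar lid (287,254), bottle cap (308,186), vial cap (350,262), beaker (292,123) and stock (372,163). Side view: jar (326,196), bottle (278,172), vial (354,173), tray (190,240).

```bash
cat > m.py <<'E'
from h import *
np.set_printoptions(precision=4,suppress=True)
D={n:np.load(f"{n}0.npz") for n in("top","side")}
W={n:pts(D[n],D[n]["d"].astype(float)) for n in D}
def hsv(n): return cv2.cvtColor(D[n]["p"],cv2.COLOR_BGR2HSV)
def box(n,r,f):
    x0,y0,x1,y1=r; H=hsv(n); m=f(H[...,0].astype(int),H[...,1],H[...,2]).astype(np.uint8); k=np.zeros_like(m); k[y0:y1,x0:x1]=m[y0:y1,x0:x1]
    nn,l,st,ce=cv2.connectedComponentsWithStats(k); i=1+np.argmax(st[1:,4]); return l==i,ce[i],st[i]
E
python3 - <<'E'
from m import *
wh=lambda h,s,v:(s<70)&(v>140); og=lambda h,s,v:(h<20)&(s>150)&(v>120); gry=lambda h,s,v:(v>70)&(s<90)
def tri(a,b):
    Ps=[]
    for n in("top","side"):
        R,_=cv2.Rodrigues(D[n]["rvec"]); Ps.append(D[n]["mtx"]@np.c_[R,D[n]["tvec"].ravel()])
    X=cv2.triangulatePoints(Ps[0],Ps[1],np.array(a,float),np.array(b,float)).ravel(); return X[:3]/X[3]
for nm,rt,rs,f in[("vial",(335,250,365,275),(344,158,364,172),wh),("jar",(272,240,302,270),(312,180,340,196),og),("bottle",(298,176,318,194),(270,154,288,168),gry),("orange",(192,178,214,198),(210,200,234,226),og)]:
    for n,r in(("top",rt),("side",rs)):
        m,c,st=box(n,r,f); w=W[n][m]; print(nm,n,c,st,"med",np.nanmedian(w,0),"zmax",np.nanpercentile(w[:,2],[50,90,98]))
        if n=="top": a=c; top=w[w[:,2]>np.nanpercentile(w[:,2],90)-.006]; print("  top centre",np.nanmean(top,0), (np.nanmin(top,0)+np.nanmax(top,0))/2)
    print("  tri",tri(a,c))
w=W["top"]; print("table z",np.nanmedian(w[220:230,100:140,2]))
# generic height blobs around objects
def blob(x,y,r,z0,z1):
    for n in W:
        q=W[n].reshape(-1,3); k=q[(np.hypot(q[:,0]-x,q[:,1]-y)<r)&(q[:,2]>z0)&(q[:,2]<z1)]
        if len(k): print("  ",n,len(k),k.min(0),k.max(0))
# dock blue
H=hsv("top"); m=((H[...,0]>100)&(H[...,0]<125)&(H[...,1]>150)&(H[...,2]>60)).astype(np.uint8); k=np.zeros_like(m);k[140:220,85:245]=m[140:220,85:245]
p=w[k>0]; lo=p[(p[:,2]<.02)]; hi=p[p[:,2]>.045]
print("plate z",np.median(lo[:,2])); 
for q in(lo,hi):
    r=cv2.minAreaRect((q[:,:2]*1000).astype(np.float32)); print(len(q),r,cv2.boxPoints(r))
print("housing z",np.median(hi[:,2]))
E
```

```text
vial top [350.8031 261.9291] [345 256  13  13 127] med [ 0.4272 -0.3506  0.0642] zmax [0.0642 0.0669 0.0684]
  top centre [ 0.4274 -0.3494  0.0649] [ 0.4271 -0.3496  0.0654]
vial side [354.8966 164.9483] [349 160  13  11 116] med [ 0.4275 -0.3448  0.0577] zmax [0.0577 0.0656 0.0667]
  tri [ 0.4265 -0.3514  0.0592]
jar top [286.789  254.2278] [279 246  17  18 237] med [ 0.4421 -0.1955  0.0563] zmax [0.0563 0.0593 0.0604]
  top centre [ 0.4416 -0.1947  0.0571] [ 0.4423 -0.1942  0.0575]
jar side [325.881  190.0714] [318 182  18  14 126] med [ 0.4416 -0.1817  0.0471] zmax [0.0471 0.0563 0.0574]
  tri [ 0.4416 -0.1961  0.0469]
bottle top [308.5619 185.1143] [303 180  12  11 105] med [ 0.6125 -0.2459  0.071 ] zmax [0.071  0.0742 0.077 ]
  top centre [ 0.6116 -0.2444  0.0723] [ 0.6114 -0.245   0.0739]
bottle side [278.5588 159.7941] [270 154  18  14 170] med [ 0.6435 -0.3285  0.0226] zmax [0.0226 0.0725 0.0738]
  tri [ 0.6119 -0.2465  0.0655]
orange top [202.5484 188.0323] [198 183  10  11  93] med [0.6009 0.0184 0.0492] zmax [0.0492 0.052  0.0529]
  top centre [0.6022 0.0189 0.0497] [0.6024 0.0184 0.05  ]
orange side [221.6458 213.25  ] [213 203  15  21 144] med [0.5922 0.0247 0.0367] zmax [0.0367 0.0475 0.0497]
  tri [0.6026 0.0191 0.0344]
table z -0.0009460786916291768
plate z 0.004965027186965155
1532 ((618.7041625976562, 93.11670684814453), (314.7537536621094, 90.10794067382812), 78.3984603881836) [[542.9215 -51.9844]
 [631.1885 -70.1055]
 [694.4868 238.2178]
 [606.2198 256.3389]]
506 ((653.08203125, 263.4112548828125), (55.9102897644043, 89.13595581054688), 77.02992248535156) [[603.3768 246.1722]
 [690.2386 226.1664]
 [702.7872 280.6503]
 [615.9254 300.6561]]
housing z 0.06080956309881726
```

Run:
```python
import cv2,numpy as np
p=cv2.imread("pics/top0.png"); a=cv2.resize(p[140:220,85:245],None,fx=5,fy=5,interpolation=cv2.INTER_CUBIC); cv2.imwrite("pics/dockcrop.png",a)
```

```text
(no output)
```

View pics/dockcrop.png

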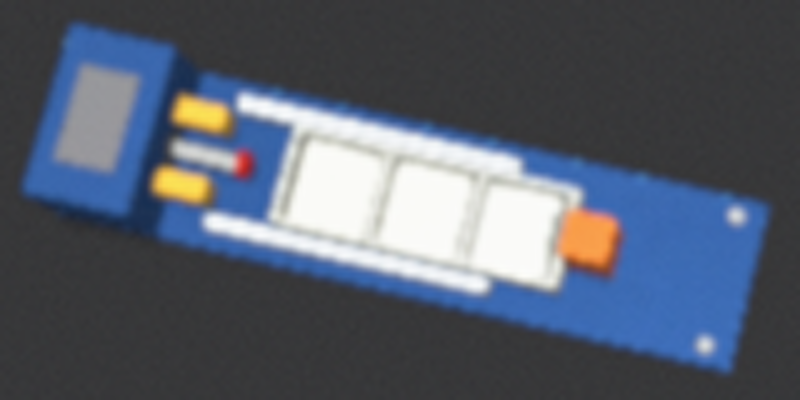

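Crop: the dock's pressing axis runs to the image's left at about 78.5° in the world. The tray sits back from the red plunger tip (crop 245,163), with the orange block at (590,240). Next I check the tray cells and bystanders and plan the first move.

```bash
cat > plan.py <<'E'
import sys
from h import *
YAW=78.5
def plan(tgt,yaw=YAW,n=8,cur=None):
    s=env.read_state(); p=s["ee_pos"]; R=np.array(s["eef_rot"])
    y0=np.degrees(np.arctan2(R[1,0],R[0,0])); d=(yaw-y0+180)%360-180
    st=(np.array(tgt)-p)/n
    print("at",np.round(p,4),"yaw %.2f t %.2f f %s g %.3f gf %.1f"%(y0,s["time_s"],np.round(s["force"],1),s["finger_gap"],s["grasp_force"]), "tilt",np.round(R[:,2],4))
    off=[]
    for i in range(n):
        a=np.radians(y0+d*i/n); X=np.array([np.cos(a),np.sin(a),0]); Y=np.array([X[1],-X[0],0])
        off.append([round(float(st@X),4),round(float(st@Y),4),round(float(-st[2]),4)])
    print(off); print("roll each",round(-np.radians(d)/n,4))
E
python3 - <<'E'
from m import *
w=W["top"]; th=np.radians(78.5); O=np.array([.6228,.1147]); ex=np.array([np.cos(th),np.sin(th)]); ey=np.array([-ex[1],ex[0]])
H=hsv("top"); q=w.reshape(-1,3); h=H.reshape(-1,3); dx=(q[:,:2]-O)@ex; dy=(q[:,:2]-O)@ey
white=(h[:,1]<90)&(h[:,2]>120)
t=white&(abs(dy)<.024)&(abs(dx)<.11)&(q[:,2]>0); print("tray white dx",np.nanpercentile(dx[t],[0,1,50,99,100]),"n",t.sum())
for a in np.arange(-.09,.07,.004):
    k=t&(dx>=a)&(dx<a+.004)&(abs(dy)<.018); print("%.3f n%d z%.4f"%(a,k.sum(),np.nanmedian(q[k,2]) if k.any() else 0),end=" | ")
red=((h[:,0]<8)|(h[:,0]>172))&(h[:,1]>150)&(abs(dx-.085)<.02)&(abs(dy)<.015); print("\nred",dx[red],dy[red],q[red,2])
yel=(h[:,0]>18)&(h[:,0]<32)&(h[:,1]>150)&(abs(dx)<.18)&(abs(dy)<.04); print("yel",np.percentile(dx[yel],[2,98]),np.percentile(dy[yel],[2,50,98]),np.mean(dy[yel]))
og=(h[:,0]<18)&(h[:,1]>150)&(abs(dx+.098)<.03)&(abs(dy)<.03)&(q[:,2]>.045); print("blk",np.percentile(dx[og],[2,98]),np.percentile(dy[og],[2,98]))
for nm,r in(("stock",(350,145,390,185)),("beaker",(275,105,310,142))):
    s=w[r[1]:r[3],r[0]:r[2]].reshape(-1,3); s=s[s[:,2]>.07]; print(nm,s.min(0),s.max(0))
from plan import plan
plan([.612,-.2455,.20],78.5,10)
E
```

```text
tray white dx [-0.1097 -0.0892 -0.0024  0.1052  0.1096] n 1143
-0.090 n1 z0.0405 | -0.086 n9 z0.0228 | -0.082 n3 z0.0091 | -0.078 n19 z0.0080 | -0.074 n23 z0.0081 | -0.070 n20 z0.0078 | -0.066 n19 z0.0080 | -0.062 n23 z0.0086 | -0.058 n22 z0.0088 | -0.054 n20 z0.0079 | -0.050 n21 z0.0076 | -0.046 n20 z0.0087 | -0.042 n22 z0.0076 | -0.038 n35 z0.0128 | -0.034 n10 z0.0237 | -0.030 n17 z0.0077 | -0.026 n21 z0.0083 | -0.022 n22 z0.0080 | -0.018 n20 z0.0079 | -0.014 n17 z0.0066 | -0.010 n22 z0.0077 | -0.006 n20 z0.0077 | -0.002 n22 z0.0088 | 0.002 n21 z0.0091 | 0.006 n20 z0.0083 | 0.010 n31 z0.0106 | 0.014 n25 z0.0227 | 0.018 n7 z0.0099 | 0.022 n23 z0.0088 | 0.026 n20 z0.0088 | 0.030 n18 z0.0072 | 0.034 n21 z0.0077 | 0.038 n21 z0.0071 | 0.042 n23 z0.0080 | 0.046 n21 z0.0085 | 0.050 n21 z0.0080 | 0.054 n19 z0.0084 | 0.058 n23 z0.0088 | 0.062 n47 z0.0220 | 0.066 n0 z0.0000 | 
red [0.0878 0.0859 0.0868 0.0854 0.0868 0.0838 0.0867 0.086 ] [-0.0032 -0.0041 -0.0005 -0.0016  0.0017  0.0013  0.0039  0.0024] [0.0278 0.0258 0.029  0.0253 0.0267 0.0285 0.0245 0.0186]
yel [0.1    0.1244] [-0.0232 -0.0139  0.024 ] -0.00025637535894465084
blk [-0.1087 -0.0873] [-0.0096  0.0116]
stock [ 0.6423 -0.4277  0.0701] [ 0.7016 -0.3684  0.1152]
beaker [ 0.7439 -0.236   0.0703] [ 0.8088 -0.1727  0.0891]
at [ 0.1969 -0.5928  0.2086] yaw 18.38 t 0.10 f [ 1.5 -0.3 -0.1] g 1.000 gf 0.0 tilt [-0.0004  0.001  -1.    ]
[[0.0503, -0.0199, 0.0009], [0.0521, -0.0145, 0.0009], [0.0534, -0.009, 0.0009], [0.054, -0.0033, 0.0009], [0.0541, 0.0024, 0.0009], [0.0535, 0.008, 0.0009], [0.0524, 0.0136, 0.0009], [0.0507, 0.019, 0.0009], [0.0484, 0.0242, 0.0009], [0.0456, 0.0291, 0.0009]]
roll each -0.1049
```

step_arm(offset=[[0.05,-0.02,0.001],[0.052,-0.0145,0.001],[0.053,-0.009,0.001],[0.054,-0.003,0.001],[0.054,0.0025,0.001],[0.0535,0.008,0.001],[0.052,0.0135,0.001],[0.051,0.019,0.001]], roll=[-0.105,-0.105,-0.105,-0.105,-0.105,-0.105,-0.105,-0.105])

```text
time_s: 1.1
ee_pos: [0.5293, -0.3145, 0.2009]
eef_rot: [[0.396, 0.918, -0.0], [0.918, -0.396, 0.0], [-0.0, -0.0, -1.0]]
force: [-0.1, -0.6, 0.0]
finger_gap: 0.997
grasp_force: 0.0
```

step_arm(offset=[[0.0485,0.024,0.001],[0.0455,0.029,0.001],[0,0,0],[0,0,0]], roll=[-0.105,-0.105,0,0])

```text
time_s: 1.6
ee_pos: [0.6105, -0.2464, 0.1986]
eef_rot: [[0.199, 0.98, -0.001], [0.98, -0.199, -0.0], [-0.0, -0.001, -1.0]]
force: [-0.8, -0.5, 0.3]
finger_gap: 1.0
grasp_force: 0.0
```

```bash
cat > wl.py <<'E'
from h import *
import sys
np.set_printoptions(precision=4,suppress=True)
def look(nm):
    c,p,d=cam("wrist"); cv2.imwrite(f"pics/{nm}.png",p); np.savez(nm+".npz",p=p,d=d,**{k:np.array(v) for k,v in c.items()}); return c,p,d
E
python3 - <<'E'
from wl import *
from plan import plan
plan([.612,-.2455,.08])
c,p,d=look("w1"); w=pts(c,d.astype(float))
R,_=cv2.Rodrigues(np.array(c["rvec"])); print("cam at",-R.T@np.array(c["tvec"]).ravel(),"axis",R[2])
q=w.reshape(-1,3); k=q[np.hypot(q[:,0]-.612,q[:,1]+.2455)<.04]
for z0,z1 in((.01,.044),(.054,.068),(.068,.08)):
    s=k[(k[:,2]>z0)&(k[:,2]<z1)]; 
    if len(s): print(z0,len(s),s.min(0),s.max(0))
E
```

```text
at [ 0.6105 -0.2464  0.1986] yaw 78.52 t 1.60 f [-0.8 -0.5  0.3] g 1.000 gf 0.0 tilt [-0.001 -0.    -1.   ]
[[0.0001, 0.0002, 0.0148], [0.0001, 0.0002, 0.0148], [0.0001, 0.0002, 0.0148], [0.0001, 0.0002, 0.0148], [0.0001, 0.0002, 0.0148], [0.0001, 0.0002, 0.0148], [0.0001, 0.0002, 0.0148], [0.0001, 0.0002, 0.0148]]
roll each 0.0
cam at [ 0.6239 -0.1756  0.3637] axis [-0.0572 -0.2815 -0.9579]
0.01 167 [ 0.5948 -0.2555  0.0104] [ 0.6283 -0.2289  0.0439]
0.054 73 [ 0.6    -0.2464  0.0541] [ 0.6229 -0.2339  0.068 ]
0.068 554 [ 0.5998 -0.2573  0.0683] [ 0.6228 -0.2339  0.0763]
```

View pics/w1.png

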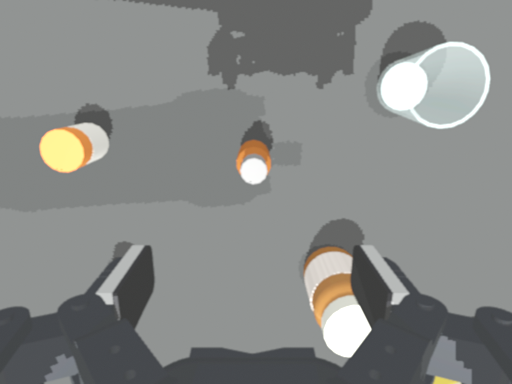

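Wrist view: bottle cap at (254,170), jar lid (66,150), beaker (432,85), stock (340,310). The depth agrees with the two-view triangulation (cap top about 0.074), so I descend on the bottle.

step_arm(offset=[[0.001,0.0005,0.04],[0,0,0.04],[0,0,0.04],[0,0,0.03],[0,0,0.0125],[0,0,0]], roll=[0,0,0,0,0,0])

```text
time_s: 2.4
ee_pos: [0.6112, -0.2459, 0.0366]
eef_rot: [[0.2, 0.98, -0.001], [0.98, -0.2, 0.0], [-0.0, -0.001, -1.0]]
force: [-0.3, 1.1, 1.1]
finger_gap: 0.998
grasp_force: 0.0
```

step_arm(offset=[[0,0,0],[0,0,0],[0,0,0],[0,0,0],[0,0,0],[0,0,0]], roll=[0,0,0,0,0,0], gripper=0.02, force=40)

```text
time_s: 3.15
ee_pos: [0.6119, -0.2454, 0.0372]
eef_rot: [[0.199, 0.98, 0.001], [0.98, -0.199, -0.0], [-0.0, 0.001, -1.0]]
force: [-0.1, -0.9, 6.3]
finger_gap: 0.26
grasp_force: 39.0
```

Run:
```python
from wl import *
from plan import plan
plan([.612,-.2455,.08],n=1)
# jar and bottle from first wrist picture
D=np.load("w1.npz"); w=pts(D,D["d"].astype(float)).reshape(-1,3)
for nm,x,y,h in(("jar",.442,-.195,.058),("vial",.427,-.35,.066)):
    s=w[(np.hypot(w[:,0]-x,w[:,1]-y)<.035)&(w[:,2]>h-.006)]; 
    if len(s): print(nm,len(s),(np.percentile(s,1,0)+np.percentile(s,99,0))/2,np.median(s[:,2]),np.ptp(s,0))
th=np.radians(78.5); O=np.array([.6228,.1147]); ex=np.array([np.cos(th),np.sin(th)])
for i,a in enumerate((-49,0,49)): print("cell",i,O+ex*(-.0108+a/1000))
```

```text
at [ 0.6119 -0.2454  0.0372] yaw 78.54 t 3.15 f [-0.1 -0.9  6.3] g 0.260 gf 39.0 tilt [ 0.0007 -0.0003 -1.    ]
[[-0.0001, 0.0001, -0.0428]]
roll each 0.0006
jar 1554 [ 0.4424 -0.1956  0.0563] 0.05807876863398021 [0.0402 0.0397 0.0088]
cell 0 [0.6109 0.0561]
cell 1 [0.6206 0.1041]
cell 2 [0.6304 0.1521]
```

Run:
```python
from wl import *
c,p,d=cam("side"); a=cv2.resize(p[110:210,240:400],None,fx=4,fy=4,interpolation=cv2.INTER_CUBIC)
c,w,d=look("w2"); b=cv2.resize(w,(533,400))
o=np.zeros((600,800,3),np.uint8); o[:300,:480]=a[:300,:480]; o[300:,:]=0; o[300:,:400]=cv2.resize(w,(400,300)); 
cv2.imwrite("pics/g1.png",o)
```

```text
(no output)
```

View pics/g1.png

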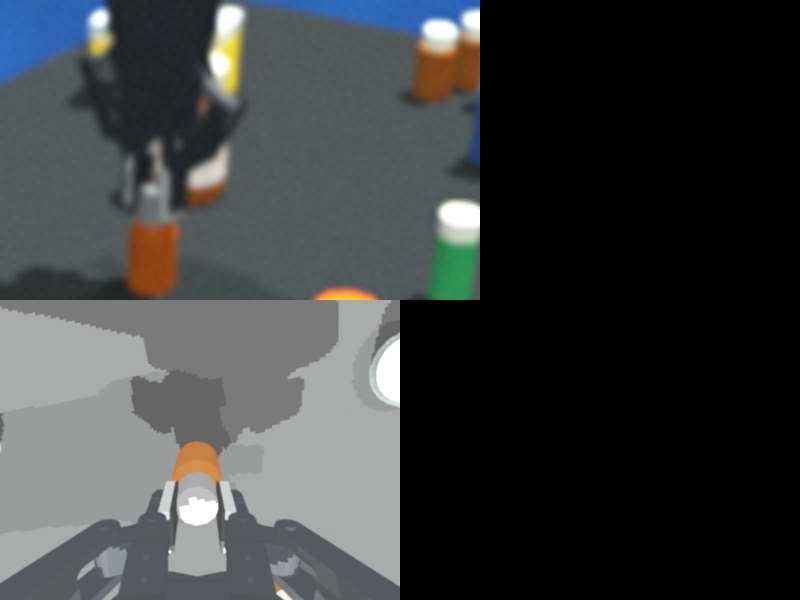

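Run:
```python
from wl import *
D=np.load("w2.npz"); w=pts(D,D["d"].astype(float)); s=env.read_state(); R=np.array(s["eef_rot"]); p=s["ee_pos"]
L=(w-p)@R; hs=cv2.cvtColor(D["p"],cv2.COLOR_BGR2HSV)
for nm,f in(("orange",hs[...,1]>120),("other",hs[...,1]<60)):
    k=f&(abs(L[...,0])<.05)&(abs(L[...,1])<.045)&(L[...,2]>-.06)&(w[...,2]>.004); 
    for y in np.arange(-.04,.04,.005):
        q=L[k&(L[...,1]>=y)&(L[...,1]<y+.005)]
        if len(q)>5: print(nm,"y%.3f n%d x %s z %s"%(y,len(q),np.percentile(q[:,0],[2,98]),np.percentile(q[:,2],[2,98])))
```

```text
orange y-0.020 n87 x [0.0027 0.0085] z [-0.0099  0.0299]
orange y-0.015 n336 x [0.0038 0.0134] z [-0.0146  0.0303]
orange y-0.010 n357 x [0.0087 0.0156] z [-0.0146  0.0307]
orange y-0.005 n365 x [0.0109 0.0167] z [-0.0145  0.0311]
orange y-0.000 n359 x [0.0104 0.0164] z [-0.0146  0.031 ]
orange y0.005 n365 x [0.0059 0.0153] z [-0.0145  0.0308]
orange y0.010 n266 x [0.0031 0.012 ] z [-0.0136  0.0294]
other y-0.030 n35 x [0.0051 0.0063] z [-0.0534 -0.0345]
other y-0.025 n344 x [0.0053 0.0066] z [-0.0529 -0.0302]
other y-0.020 n372 x [0.006  0.0105] z [-0.0596 -0.0276]
other y-0.015 n928 x [-0.0115  0.0104] z [-0.0599 -0.0228]
other y-0.010 n644 x [-0.0095  0.0106] z [-0.0381 -0.0182]
other y-0.005 n784 x [-0.0109  0.0116] z [-0.0382 -0.0177]
other y-0.000 n746 x [-0.0105  0.0113] z [-0.0382 -0.0185]
other y0.005 n537 x [-0.0083  0.0097] z [-0.0382 -0.0193]
other y0.010 n939 x [-0.0114  0.0104] z [-0.0599 -0.0277]
other y0.015 n324 x [0.0052 0.0104] z [-0.0587 -0.0268]
other y0.020 n258 x [0.0052 0.0066] z [-0.0532 -0.0305]
```

Run:
```python
from wl import *
D=np.load("w1.npz"); w=pts(D,D["d"].astype(float)); p=np.array([.6105,-.2464,.1986]); a=np.radians(78.52)
R=np.array([[np.cos(a),np.sin(a),0],[np.sin(a),-np.cos(a),0],[0,0,-1]]); L=(w-p)@R
k=(abs(L[...,0])<.03)&(abs(L[...,1])<.06)&(L[...,2]>-.12)&(L[...,2]<.05)
for y in np.arange(-.06,.06,.006):
    q=L[k&(L[...,1]>=y)&(L[...,1]<y+.006)]
    if len(q)>5: print("y%.3f n%d x %s z %s"%(y,len(q),np.percentile(q[:,0],[1,99]),np.percentile(q[:,2],[1,99])))
print(env.read_state()["time_s"])
```

```text
y-0.060 n1901 x [-0.0082  0.0114] z [-0.0905 -0.0459]
y-0.054 n1536 x [-0.0091  0.0129] z [-0.0926 -0.0417]
y-0.048 n3554 x [-0.0113  0.0119] z [-0.0999 -0.037 ]
y-0.042 n949 x [0.0059 0.0168] z [-0.1075 -0.0843]
y-0.036 n1540 x [0.0136 0.0169] z [-0.1124 -0.0934]
y-0.030 n1294 x [0.0141 0.0171] z [-0.1128 -0.098 ]
y-0.024 n827 x [0.0085 0.0171] z [-0.1132 -0.0997]
y-0.018 n936 x [0.0081 0.0186] z [-0.1149 -0.0952]
y-0.012 n929 x [0.0082 0.0109] z [-0.1073 -0.0952]
y-0.006 n839 x [0.0083 0.011 ] z [-0.1074 -0.0964]
y-0.000 n858 x [0.0082 0.011 ] z [-0.1075 -0.0958]
y0.006 n939 x [0.0081 0.011 ] z [-0.1073 -0.0948]
y0.012 n893 x [0.0081 0.0187] z [-0.1149 -0.0952]
y0.018 n913 x [0.0087 0.017 ] z [-0.113  -0.1005]
y0.024 n1440 x [0.0141 0.017 ] z [-0.1128 -0.0963]
y0.030 n1401 x [0.0119 0.0169] z [-0.1116 -0.0932]
y0.036 n2168 x [-0.0113  0.0164] z [-0.105  -0.0376]
y0.042 n2561 x [-0.0106  0.0124] z [-0.0978 -0.0378]
y0.048 n1624 x [-0.0094  0.0127] z [-0.0906 -0.0443]
y0.054 n2058 x [-0.0081  0.0114] z [-0.1025 -0.0499]
3.25
```

The wrist depth shows the pad tips about 37 mm further back than the text says (shut, about ee_z+0.023; open, about +0.037) and centred about 3 mm to −y of the tool. The pads hold the bottle's cap, which is a good grip. I measure its offset and plan the carry.

Run:
```python
from wl import *
from plan import plan
D=np.load("w2.npz"); w=pts(D,D["d"].astype(float)); s=env.read_state(); R=np.array(s["eef_rot"]); p=s["ee_pos"]; L=(w-p)@R
hs=cv2.cvtColor(D["p"],cv2.COLOR_BGR2HSV); k=(hs[...,1]<60)&(abs(L[...,0])<.03)&(abs(L[...,1]+.003)<.0115)&(L[...,2]<-.0365)&(L[...,2]>-.0395)
q=L[k]; print("cap",len(q),np.percentile(q,2,0),np.percentile(q,98,0))
k=(hs[...,1]>120)&(abs(L[...,0])<.03)&(abs(L[...,1])<.03)&(L[...,2]>-.012)&(L[...,2]<.028); q=L[k]
A=np.c_[2*q[:,:2],np.ones(len(q))]; b=(q[:,:2]**2).sum(1); x=np.linalg.lstsq(A,b,rcond=None)[0]; print("body circle",x[:2],"r",np.sqrt(x[2]+x[0]**2+x[1]**2))
off=R[:2,:2]@np.array([x[0],x[1]]); print(off)
p[2]
t=np.array([.6304,.1521])-off; print("target",t); plan([*t,.125],n=9)
```

```text
cap 1720 [-0.0106 -0.012  -0.0384] [ 0.0103  0.0079 -0.0365]
body circle [ 0.0014 -0.001 ] r 0.014581273817895257
[-0.0007  0.0016]
target [0.6311 0.1505]
at [ 0.612  -0.2454  0.0372] yaw 78.54 t 3.25 f [-0.3 -0.1  5.9] g 0.260 gf 39.0 tilt [ 0.0008 -0.0003 -1.    ]
[[0.0435, -0.0067, -0.0098], [0.0435, -0.0067, -0.0098], [0.0435, -0.0067, -0.0098], [0.0435, -0.0067, -0.0098], [0.0435, -0.0067, -0.0098], [0.0435, -0.0067, -0.0098], [0.0435, -0.0067, -0.0098], [0.0435, -0.0067, -0.0098], [0.0435, -0.0067, -0.0098]]
roll each 0.0001
```

step_arm(offset=[[0,0,-0.02],[0,0,-0.035],[0,0,-0.035]], roll=[0,0,0])

```text
time_s: 3.62
ee_pos: [0.6117, -0.2453, 0.1289]
eef_rot: [[0.199, 0.98, 0.001], [0.98, -0.199, -0.0], [0.0, 0.001, -1.0]]
force: [1.0, -0.6, 0.5]
finger_gap: 0.259
grasp_force: 39.3
```

step_arm(offset=[[0.03,-0.0045,0],[0.045,-0.0065,0],[0.05,-0.0075,0],[0.055,-0.008,0],[0.055,-0.008,0],[0.055,-0.008,0],[0.05,-0.0075,0],[0.035,-0.0055,0]], roll=[0,0,0,0,0,0,0,0])

```text
time_s: 4.62
ee_pos: [0.6317, 0.1362, 0.1281]
eef_rot: [[0.197, 0.98, 0.001], [0.98, -0.197, 0.001], [0.001, 0.001, -1.0]]
force: [0.0, -0.2, 0.2]
finger_gap: 0.259
grasp_force: 39.3
```

step_arm(offset=[[0.018,-0.003,0],[0,0,0],[0,0,0]], roll=[0,0,0])

```text
time_s: 5.0
ee_pos: [0.6327, 0.1495, 0.1268]
eef_rot: [[0.201, 0.98, 0.0], [0.98, -0.201, -0.001], [-0.001, 0.0, -1.0]]
force: [0.2, -0.1, -1.3]
finger_gap: 0.259
grasp_force: 39.3
```

```bash
cat > chk.py <<'E'
from wl import *
th=np.radians(78.5); O=np.array([.6228,.1147]); ex=np.array([np.cos(th),np.sin(th)]); ey=np.array([-ex[1],ex[0]])
def scan(n,nm,zlo=.05):
    c,p,d=cam(n); np.savez(nm+".npz",p=p,d=d,**{k:np.array(v) for k,v in c.items()}); cv2.imwrite(f"pics/{nm}.png",p)
    w=pts(c,d.astype(float)).reshape(-1,3); h=cv2.cvtColor(p,cv2.COLOR_BGR2HSV).reshape(-1,3)
    return w,h,(w[:,:2]-O)@ex,(w[:,:2]-O)@ey
E
python3 - <<'E'
from chk import *
from plan import plan
w,h,dx,dy=scan("wrist","w3")
white=(h[:,1]<60)&(h[:,2]>150)&(abs(dy)<.03)&(abs(dx)<.12)
for a in np.arange(-.1,.09,.004):
    k=white&(dx>=a)&(dx<a+.004)&(w[:,2]<.035)&(w[:,2]>.003); 
    if k.sum()>5: print("%.3f n%d z%.4f dy %.4f %.4f"%(a,k.sum(),np.median(w[k,2]),dy[k].min(),dy[k].max()),end=" | ")
wall=(h[:,1]<60)&(abs(w[:,2]-.028)<.003)&(abs(dx)<.09); print("\nwall dy hist",np.histogram(dy[wall],np.arange(-.034,.035,.004)))
og=(h[:,0]<20)&(h[:,1]>120)&(abs(dx+.098)<.03)&(abs(dy)<.03)&(w[:,2]>.045); print("blk",og.sum(), np.percentile(dx[og],[2,98]) if og.any() else 0,np.percentile(dy[og],[2,98]) if og.any() else 0)
am=(h[:,0]<20)&(h[:,1]>120)&(abs(dx-.038)<.03)&(abs(dy)<.03)&(w[:,2]>.06); q=w[am]; print("body",len(q),w[am,2].min(), np.percentile(dx[am],[2,98]),np.percentile(dy[am],[2,98]))
plan([.6324,.1517,.0470],n=4)
E
```

```text
-0.088 n63 z0.0281 dy -0.0255 0.0222 | -0.084 n779 z0.0194 dy -0.0255 0.0230 | -0.080 n173 z0.0095 dy -0.0255 0.0225 | -0.076 n97 z0.0095 dy -0.0253 0.0214 | -0.072 n55 z0.0097 dy -0.0253 0.0213 | -0.068 n25 z0.0197 dy -0.0252 0.0202 | -0.064 n10 z0.0282 dy -0.0242 -0.0230 | -0.060 n7 z0.0283 dy -0.0242 -0.0231 | -0.016 n8 z0.0163 dy 0.0278 0.0297 | -0.012 n20 z0.0199 dy 0.0256 0.0298 | -0.008 n20 z0.0199 dy -0.0297 0.0297 | -0.004 n29 z0.0203 dy -0.0297 0.0295 | 0.000 n37 z0.0202 dy -0.0295 0.0294 | 0.004 n52 z0.0209 dy -0.0295 0.0294 | 0.008 n58 z0.0205 dy -0.0294 0.0300 | 0.012 n75 z0.0213 dy -0.0300 0.0298 | 0.016 n114 z0.0199 dy -0.0299 0.0298 | 0.020 n145 z0.0181 dy -0.0300 0.0297 | 0.024 n189 z0.0101 dy -0.0298 0.0295 | 0.028 n286 z0.0096 dy -0.0297 0.0293 | 0.032 n331 z0.0096 dy -0.0295 0.0299 | 0.036 n322 z0.0095 dy -0.0295 0.0299 | 0.040 n334 z0.0097 dy -0.0299 0.0298 | 0.044 n337 z0.0096 dy -0.0299 0.0297 | 0.048 n326 z0.0098 dy -0.0299 0.0296 | 0.052 n361 z0.0096 dy -0.0299 0.0294 | 0.056 n256 z0.0098 dy -0.0297 0.0300 | 0.060 n206 z0.0280 dy -0.0295 0.0299 | 0.064 n284 z
[... 181 characters left out ...]
084 n31 z0.0202 dy -0.0297 0.0300 | 0.088 n57 z0.0239 dy -0.0295 0.0297 | 
wall dy hist (array([  0,   5, 323,  43,  38,  43,  50,  40,  49,  42,  47,  45,  39,
        39, 326,   0,   0]), array([-0.034, -0.03 , -0.026, -0.022, -0.018, -0.014, -0.01 , -0.006,
       -0.002,  0.002,  0.006,  0.01 ,  0.014,  0.018,  0.022,  0.026,
        0.03 ,  0.034]))
blk 707 [-0.1082 -0.0844] [-0.0102  0.0112]
body 2060 0.09413309841988554 [0.0401 0.0525] [-0.0156  0.0125]
at [0.6327 0.1495 0.1268] yaw 78.42 t 5.05 f [ 0.1 -0.6 -0. ] g 0.266 gf 39.3 tilt [ 0.0002 -0.0009 -1.    ]
[[0.0005, -0.0002, 0.0199], [0.0005, -0.0002, 0.0199], [0.0005, -0.0002, 0.0199], [0.0005, -0.0002, 0.0199]]
roll each -0.0003
```

View pics/w3.png

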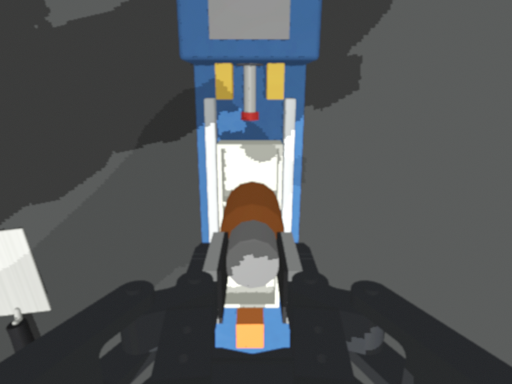

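Wrist view: the held bottle (cap 252,250) is centred between the tray's side walls, over the front compartment. The compartment floor is at z≈0.0095 and the wall tops at 0.028.

step_arm(offset=[[0.002,-0.001,0.03],[0,0,0.03],[0,0,0.012],[0,0,0.004],[0,0,0.002],[0,0,0]], roll=[0,0,0,0,0,0])

```text
time_s: 5.8
ee_pos: [0.6322, 0.1537, 0.0493]
eef_rot: [[0.199, 0.98, 0.001], [0.98, -0.199, 0.0], [0.0, 0.001, -1.0]]
force: [0.8, 0.2, 0.1]
finger_gap: 0.259
grasp_force: 39.3
```

step_arm(offset=[[-0.0015,0,0.0015],[0,0,0.001],[0,0,0]], roll=[0,0,0])

```text
time_s: 6.18
ee_pos: [0.6316, 0.1521, 0.0463]
eef_rot: [[0.199, 0.98, 0.0], [0.98, -0.199, 0.0], [0.0, 0.0, -1.0]]
force: [0.1, -0.4, 1.2]
finger_gap: 0.261
grasp_force: 39.6
```

step_arm(offset=[[0,0,0.001],[0,0,0]], roll=[0,0])

```text
time_s: 6.42
ee_pos: [0.632, 0.1524, 0.0462]
eef_rot: [[0.199, 0.98, 0.001], [0.98, -0.199, 0.0], [0.0, 0.001, -1.0]]
force: [-4.1, -1.0, 15.3]
finger_gap: 0.26
grasp_force: 40.9
```

step_arm(offset=[[0,0,-0.0007],[0,0,0],[0,0,0],[0,0,0]], roll=[0,0,0,0], gripper=0.06)

```text
time_s: 6.92
ee_pos: [0.6314, 0.1522, 0.0457]
eef_rot: [[0.199, 0.98, -0.0], [0.98, -0.199, 0.0], [-0.0, -0.0, -1.0]]
force: [0.1, -0.1, 0.5]
finger_gap: 0.704
grasp_force: 0.0
```

step_arm(offset=[[0,0,-0.02],[0,0,-0.03],[0,0,-0.03],[0,0,-0.01]], roll=[0,0,0,0], gripper=0.08)

```text
time_s: 7.42
ee_pos: [0.6324, 0.1525, 0.1389]
eef_rot: [[0.199, 0.98, 0.003], [0.98, -0.199, 0.001], [0.002, 0.003, -1.0]]
force: [-0.4, 0.2, -0.9]
finger_gap: 0.939
grasp_force: 0.0
```

Run:
```python
from chk import *
from plan import plan
w,h,dx,dy=scan("wrist","w4")
k=(abs(dx-.038)<.035)&(abs(dy)<.03)&(w[:,2]>.071)&(w[:,2]<.092)&(h[:,1]<70); print("cap",k.sum(),np.median(w[k,2]),np.percentile(dx[k],[2,98]),np.percentile(dy[k],[2,98]))
k=(abs(dx-.038)<.03)&(abs(dy)<.03)&(w[:,2]>.015)&(w[:,2]<.05)&(h[:,1]>120)&(h[:,0]<20); print("body",k.sum(),np.percentile(dx[k],[1,99]),np.percentile(dy[k],[1,99]))
plan([.4288,-.3504,.125],n=10)
```

```text
cap 969 0.08318247423712517 [0.0281 0.0499] [-0.0109  0.0099]
body 260 [0.048  0.0553] [-0.0138  0.0129]
at [0.6325 0.1524 0.1389] yaw 78.53 t 7.47 f [ 0.3 -0.2  2.1] g 0.940 gf 0.0 tilt [ 0.0032  0.0009 -1.    ]
[[-0.0533, -0.01, 0.0014], [-0.0533, -0.01, 0.0014], [-0.0533, -0.01, 0.0014], [-0.0533, -0.0099, 0.0014], [-0.0533, -0.0099, 0.0014], [-0.0533, -0.0099, 0.0014], [-0.0533, -0.0099, 0.0014], [-0.0533, -0.0099, 0.0014], [-0.0533, -0.0099, 0.0014], [-0.0533, -0.0099, 0.0014]]
roll each 0.0
```

step_arm(offset=[[-0.04,-0.0075,0],[-0.058,-0.011,0],[-0.058,-0.011,0],[-0.058,-0.011,0],[-0.058,-0.011,0],[-0.058,-0.0105,0],[-0.058,-0.0105,0],[-0.058,-0.0105,0]], roll=[0,0,0,0,0,0,0,0])

```text
time_s: 8.48
ee_pos: [0.4603, -0.27, 0.1356]
eef_rot: [[0.199, 0.98, -0.0], [0.98, -0.199, 0.0], [0.0, -0.0, -1.0]]
force: [0.4, 0.0, 0.3]
finger_gap: 0.933
grasp_force: 0.0
```

step_arm(offset=[[-0.05,-0.009,0],[-0.037,-0.007,0],[0,0,0],[0,0,0]], roll=[0,0,0,0])

```text
time_s: 8.98
ee_pos: [0.4287, -0.3497, 0.1355]
eef_rot: [[0.198, 0.98, -0.0], [0.98, -0.198, 0.001], [0.001, -0.0, -1.0]]
force: [0.2, 0.2, 0.2]
finger_gap: 0.934
grasp_force: 0.0
```

Run:
```python
from chk import *
from plan import plan
w,h,dx,dy=scan("wrist","w5")
for nm,x,y,z in(("vial",.4268,-.350,.066),("jar",.442,-.195,.058)):
    k=(np.hypot(w[:,0]-x,w[:,1]-y)<.032)&(abs(w[:,2]-z)<.006); q=w[k]
    if len(q): print(nm,len(q),np.median(q[:,2]),(np.percentile(q,1,0)+np.percentile(q,99,0))/2,np.ptp(q,0))
plan([.4288,-.3504,.012],n=4)
```

```text
vial 1111 0.06625823117739472 [ 0.427  -0.35    0.0643] [0.0275 0.0274 0.0084]
at [ 0.429  -0.3494  0.1356] yaw 78.62 t 9.03 f [-0.7  0.1 -0. ] g 0.938 gf 0.0 tilt [-0.0001  0.0007 -1.    ]
[[-0.0003, 0.0, 0.0309], [-0.0003, 0.0, 0.0309], [-0.0003, 0.0, 0.0309], [-0.0003, 0.0, 0.0309]]
roll each 0.0005
```

Vial confirmed at (0.427, −0.350), top 0.066.

step_arm(offset=[[-0.0008,0,0.04],[0,0,0.04],[0,0,0.03],[0,0,0.0135],[0,0,0],[0,0,0]], roll=[0,0,0,0,0,0])

```text
time_s: 9.78
ee_pos: [0.4291, -0.3515, 0.0134]
eef_rot: [[0.198, 0.98, 0.001], [0.98, -0.198, -0.001], [-0.001, 0.001, -1.0]]
force: [0.2, -0.0, 0.5]
finger_gap: 0.935
grasp_force: 0.0
```

step_arm(offset=[[0,0,0],[0,0,0],[0,0,0],[0,0,0],[0,0,0],[0,0,0]], roll=[0,0,0,0,0,0], gripper=0.02, force=40)

```text
time_s: 10.52
ee_pos: [0.4285, -0.3515, 0.0126]
eef_rot: [[0.199, 0.98, 0.0], [0.98, -0.199, -0.0], [-0.0, 0.0, -1.0]]
force: [-0.4, 1.3, 7.0]
finger_gap: 0.316
grasp_force: 39.0
```

```bash
cat > held.py <<'E'
from chk import *
def held(nm,htop,green=False):
    s=env.read_state(); R=np.array(s["eef_rot"]); p=np.array(s["ee_pos"])
    w,h,dx,dy=scan("wrist",nm); L=(w-p)@R
    q=L[(abs(L[:,0])<.03)&(abs(L[:,1]+.002)<htop)&(L[:,2]>-.075)&(L[:,2]<.05)]
    print("ee",p,"gap",s["finger_gap"],"gf",s["grasp_force"])
    return L,w,h,dx,dy,p
E
python3 - <<'E'
from held import *
L,w,h,dx,dy,p=held("w6",.013)
z=p[2]-L[:,2]
k=(abs(L[:,0])<.025)&(abs(L[:,1]+.002)<.0125)&(abs(w[:,2]-.066)<.003); q=L[k]; print("top",len(q),np.percentile(q,[1,99],axis=0),np.median(w[k,2]))
g=(h[:,0]>50)&(h[:,0]<90)&(h[:,1]>80)&(abs(L[:,0])<.03)&(abs(L[:,1])<.03); print("green",g.sum(),np.percentile(L[g],[1,99],axis=0))
k=(abs(L[:,0]-.0095)<.004)&(h[:,1]<60)&(abs(L[:,1]+.002)>.0135)&(abs(L[:,1]+.002)<.02); print("pad z low",np.percentile(L[k,2],[50,99]))
E
```

```text
ee [ 0.4285 -0.3515  0.0126] gap 0.3161699003367441 gf 38.99848893284798
top 3728 [[-0.0121 -0.0144 -0.0552]
 [ 0.0141  0.0101 -0.0508]] 0.06635377330138938
green 1899 [[ 0.0036 -0.0143 -0.0374]
 [ 0.0146  0.0117  0.011 ]]
pad z low [-0.0589  0.013 ]
```

step_arm(offset=[[0,0,-0.02],[0,0,-0.035],[0,0,-0.035],[0.035,0.007,0],[0.055,0.0115,0],[0.055,0.0115,0],[0.055,0.0115,0],[0.055,0.0115,0]], roll=[0,0,0,0,0,0,0,0])

```text
time_s: 11.58
ee_pos: [0.5315, -0.1103, 0.1024]
eef_rot: [[0.199, 0.98, 0.0], [0.98, -0.199, -0.0], [-0.0, 0.0, -1.0]]
force: [1.6, 0.3, -0.7]
finger_gap: 0.313
grasp_force: 39.4
```

step_arm(offset=[[0.055,0.0115,0],[0.055,0.0115,0],[0.055,0.0115,0],[0.04,0.008,0],[0.0237,0.004,0],[0,0,0],[0,0,0]], roll=[0,0,0,0,0,0,0])

```text
time_s: 12.45
ee_pos: [0.6218, 0.1013, 0.1021]
eef_rot: [[0.2, 0.98, -0.001], [0.98, -0.2, -0.001], [-0.001, -0.0, -1.0]]
force: [-0.6, -0.7, 0.3]
finger_gap: 0.315
grasp_force: 39.4
```

Run:
```python
from held import *
from plan import plan
L,w,h,dx,dy,p=held("w7",.013)
g=(h[:,0]>50)&(h[:,0]<90)&(h[:,1]>80)&(abs(L[:,0])<.03)&(abs(L[:,1])<.03); print("green dx",np.percentile(dx[g],[1,99]),"dy",np.percentile(dy[g],[1,99]),"z",np.percentile(w[g,2],[1,99]))
k=(abs(L[:,0])<.025)&(abs(L[:,1]+.002)<.0135)&(abs(L[:,2]+.0535)<.002); print("top dx",np.percentile(dx[k],[1,99]),"dy",np.percentile(dy[k],[1,99]),np.median(w[k,2]))
plan([.6224,.1027,.022],n=4)
```

```text
ee [0.6218 0.1013 0.1021] gap 0.3145073764896418 gf 39.43982720375061
green dx [-0.0093  0.0012] dy [-0.0129  0.0126] z [0.0941 0.1396]
top dx [-0.0256  0.0005] dy [-0.0126  0.0127] 0.15584921478236866
at [0.6218 0.1012 0.1022] yaw 78.44 t 12.50 f [-0.3  0.4 -0.9] g 0.312 gf 39.4 tilt [-0.0004 -0.0009 -1.    ]
[[0.0004, 0.0001, 0.0201], [0.0004, 0.0001, 0.0201], [0.0004, 0.0001, 0.0201], [0.0004, 0.0001, 0.0201]]
roll each -0.0003
```

step_arm(offset=[[0.0018,0,0.03],[0,0,0.03],[0,0,0.012],[0,0,0.004],[0,0,0.002],[0,0,0]], roll=[0,0,0,0,0,0])

```text
time_s: 13.25
ee_pos: [0.6228, 0.1047, 0.025]
eef_rot: [[0.199, 0.98, 0.001], [0.98, -0.199, 0.0], [0.0, 0.001, -1.0]]
force: [0.0, -0.4, 0.2]
finger_gap: 0.316
grasp_force: 39.4
```

step_arm(offset=[[0,0,0.0015],[0,0,0]], roll=[0,0])

```text
time_s: 13.5
ee_pos: [0.6225, 0.1047, 0.023]
eef_rot: [[0.199, 0.98, 0.0], [0.98, -0.199, 0.0], [0.0, 0.0, -1.0]]
force: [0.4, -0.3, 0.5]
finger_gap: 0.314
grasp_force: 39.4
```

step_arm(offset=[[-0.001,0,0.0008],[0,0,0]], roll=[0,0])

```text
time_s: 13.75
ee_pos: [0.6221, 0.1036, 0.022]
eef_rot: [[0.199, 0.98, -0.0], [0.98, -0.199, -0.0], [-0.0, -0.0, -1.0]]
force: [0.1, 0.3, -0.2]
finger_gap: 0.315
grasp_force: 39.4
```

step_arm(offset=[[0,0,0.0006],[0,0,0]], roll=[0,0])

```text
time_s: 14.0
ee_pos: [0.6222, 0.1038, 0.0216]
eef_rot: [[0.199, 0.98, 0.0], [0.98, -0.199, 0.0], [0.0, 0.0, -1.0]]
force: [-1.1, 0.2, 4.1]
finger_gap: 0.312
grasp_force: 40.1
```

step_arm(offset=[[0,0,0],[0,0,0],[0,0,0]], roll=[0,0,0], gripper=0.06)

```text
time_s: 14.38
ee_pos: [0.6221, 0.1038, 0.0213]
eef_rot: [[0.199, 0.98, -0.0], [0.98, -0.199, 0.0], [0.0, -0.0, -1.0]]
force: [-1.0, -0.8, 0.2]
finger_gap: 0.7
grasp_force: 0.0
```

step_arm(offset=[[0,0,-0.025],[0,0,-0.035],[0,0,-0.035],[0,0,0]], roll=[0,0,0,0], gripper=0.083)

```text
time_s: 14.88
ee_pos: [0.6236, 0.104, 0.119]
eef_rot: [[0.199, 0.98, 0.004], [0.98, -0.199, 0.001], [0.002, 0.004, -1.0]]
force: [-0.1, -0.3, 0.4]
finger_gap: 0.972
grasp_force: 0.0
```

Run:
```python
from held import *
from plan import plan
L,w,h,dx,dy,p=held("w8",.013)
g=(h[:,0]>50)&(h[:,0]<90)&(h[:,1]>80)&(abs(dx)<.06)&(abs(dy)<.03); print("green dx",np.percentile(dx[g],[1,99]),"dy",np.percentile(dy[g],[1,99]),"z",np.percentile(w[g,2],[1,99]))
k=(abs(dx+.011)<.03)&(abs(dy)<.02)&(abs(w[:,2]-.0755)<.004); print("top dx",np.percentile(dx[k],[1,99]),"dy",np.percentile(dy[k],[1,99]),np.median(w[k,2]))
plan([.4444,-.196,.115],n=7)
```

```text
ee [0.6236 0.104  0.119 ] gap 0.9721606642297754 gf 0.0
green dx [-0.0024  0.0037] dy [-0.0114  0.0108] z [0.0153 0.0587]
top dx [-0.0228  0.003 ] dy [-0.0133  0.0124] 0.07527383645021204
at [0.6227 0.1038 0.1173] yaw 78.53 t 14.93 f [-0.9  0.1 -1. ] g 0.976 gf 0.0 tilt [ 0.0018  0.0003 -1.    ]
[[-0.047, -0.0164, 0.0003], [-0.047, -0.0164, 0.0003], [-0.047, -0.0164, 0.0003], [-0.047, -0.0164, 0.0003], [-0.047, -0.0164, 0.0003], [-0.047, -0.0164, 0.0003], [-0.047, -0.0164, 0.0003]]
roll each 0.0001
```

Vial is upright in the middle cell (dx −0.010, top 0.0753). Now the jar.

step_arm(offset=[[-0.04,-0.014,0],[-0.052,-0.018,0],[-0.055,-0.0195,0],[-0.055,-0.0195,0],[-0.052,-0.018,0],[-0.045,-0.0155,0],[-0.03,-0.0105,0],[0,0,0]], roll=[0,0,0,0,0,0,0,0])

```text
time_s: 15.92
ee_pos: [0.4423, -0.1977, 0.1156]
eef_rot: [[0.202, 0.979, -0.002], [0.979, -0.202, -0.0], [-0.0, -0.002, -1.0]]
force: [1.0, 0.8, 0.0]
finger_gap: 0.967
grasp_force: 0.0
```

Run:
```python
from held import *
from plan import plan
L,w,h,dx,dy,p=held("w9",.013)
k=(np.hypot(w[:,0]-.4424,w[:,1]+.1956)<.032)&(abs(w[:,2]-.058)<.0025); q=w[k]; print("jar",len(q),np.median(q[:,2]),(np.percentile(q,1,0)+np.percentile(q,99,0))/2,np.ptp(q,0))
plan([.4444,-.196,.003],n=4)
```

```text
ee [ 0.4423 -0.1977  0.1156] gap 0.9670792035992011 gf 0.0
jar 2428 0.0583137853782036 [ 0.4414 -0.1952  0.0582] [0.0391 0.0396 0.0049]
at [ 0.4434 -0.1963  0.1157] yaw 78.44 t 15.97 f [0.5 0.6 0. ] g 0.970 gf 0.0 tilt [-0.001   0.0005 -1.    ]
[[0.0001, 0.0002, 0.0282], [0.0001, 0.0002, 0.0282], [0.0001, 0.0002, 0.0282], [0.0001, 0.0002, 0.0282]]
roll each -0.0003
```

step_arm(offset=[[0.001,0,0.04],[0,0,0.04],[0,0,0.022],[0,0,0.0105],[0,0,0],[0,0,0]], roll=[0,0,0,0,0,0])

```text
time_s: 16.73
ee_pos: [0.4449, -0.1948, 0.0046]
eef_rot: [[0.198, 0.98, 0.001], [0.98, -0.198, -0.0], [-0.0, 0.001, -1.0]]
force: [-0.2, 0.2, 0.8]
finger_gap: 0.973
grasp_force: 0.0
```

step_arm(offset=[[0,0,0],[0,0,0],[0,0,0],[0,0,0],[0,0,0],[0,0,0]], roll=[0,0,0,0,0,0], gripper=0.03, force=40)

```text
time_s: 17.48
ee_pos: [0.4444, -0.195, 0.0044]
eef_rot: [[0.199, 0.98, 0.0], [0.98, -0.199, -0.0], [-0.0, 0.001, -1.0]]
force: [-2.5, 0.7, 10.5]
finger_gap: 0.454
grasp_force: 39.0
```

Run:
```python
from held import *
L,w,h,dx,dy,p=held("w10",.013)
k=(abs(L[:,0])<.03)&(abs(L[:,1]+.002)<.025)&(abs(w[:,2]-.058)<.002)&(h[:,1]>100); q=L[k]; print("top",len(q),np.percentile(q,[1,99],axis=0),np.median(w[k,2]))
```

```text
ee [ 0.4444 -0.195   0.0044] gap 0.4543591845564099 gf 38.98229777812958
top 4677 [[-0.0055 -0.0201 -0.0552]
 [ 0.0182  0.018  -0.0521]] 0.058289721484278426
```

step_arm(offset=[[0,0,-0.02],[0,0,-0.035],[0,0,-0.035],[0.03,0.0125,0],[0.045,0.0185,0],[0.05,0.0205,0],[0.05,0.0205,0],[0.045,0.0185,0]], roll=[0,0,0,0,0,0,0,0])

```text
time_s: 18.52
ee_pos: [0.5775, 0.0045, 0.094]
eef_rot: [[0.198, 0.98, 0.0], [0.98, -0.198, 0.0], [0.0, 0.0, -1.0]]
force: [-0.1, -1.0, -0.2]
finger_gap: 0.455
grasp_force: 40.5
```

step_arm(offset=[[0.038,0.0155,0],[0.022,0.01,0],[0,0,0],[0,0,0],[0,0,0]], roll=[0,0,0,0,0])

```text
time_s: 19.15
ee_pos: [0.6133, 0.0554, 0.094]
eef_rot: [[0.2, 0.98, -0.0], [0.98, -0.2, -0.0], [-0.0, -0.0, -1.0]]
force: [0.2, -0.8, -0.4]
finger_gap: 0.459
grasp_force: 40.5
```

Run:
```python
from held import *
from plan import plan
L,w,h,dx,dy,p=held("w11",.013)
k=(h[:,0]<22)&(h[:,1]>100)&(abs(L[:,0])<.03)&(abs(L[:,1])<.03)&(w[:,2]>p[2]+.0514)&(w[:,2]<p[2]+.0564); print("lid dx",np.percentile(dx[k],[1,99]),"dy",np.percentile(dy[k],[1,99]),np.median(w[k,2]))
k=(h[:,1]<60)&(h[:,2]>120)&(abs(dy)<.022)&(abs(w[:,2]-.028)<.003)
print(np.histogram(dx[k],np.arange(-.09,.075,.003)))
# side/top view of jar and tray
for n in("top","side"):
    w,h,dx,dy=scan(n,n+"3")
    k=(h[:,0]<22)&(h[:,1]>120)&(abs(dx+.059)<.03)&(abs(dy)<.03)&(w[:,2]>.125); print(n,"lid",k.sum(),np.percentile(dx[k],[1,99]) if k.any() else 0)
    k=(h[:,0]<22)&(h[:,1]>120)&(abs(dx+.098)<.03)&(abs(dy)<.02)&(abs(w[:,2]-.05)<.004); print(n,"blk",k.sum(),np.percentile(dx[k],[2,98]) if k.any() else 0)
plan([.6137,.0566,.0139],n=4)
```

```text
ee [0.6133 0.0554 0.094 ] gap 0.45929064902622657 gf 40.50237536430359
lid dx [-0.0794 -0.042 ] dy [-0.0202  0.0172] 0.1477794909642647
(array([  0,   0,   0,   0,   0,   0,   0,   0,   0,   0,   0,   0,   0,
         0,   0,   0,   0,   0, 189,   0,   0,   0,   0,   0,   0,   0,
         0,   0,   0,   0,   5,   2,   0,   0, 147, 101,   0,   1,   1,
         0,   0,   0,   0,   0,   0,   0,   0,   0,   0,   0, 233,  47,
         0,   0]), array([-0.09 , -0.087, -0.084, -0.081, -0.078, -0.075, -0.072, -0.069,
       -0.066, -0.063, -0.06 , -0.057, -0.054, -0.051, -0.048, -0.045,
       -0.042, -0.039, -0.036, -0.033, -0.03 , -0.027, -0.024, -0.021,
       -0.018, -0.015, -0.012, -0.009, -0.006, -0.003,  0.   ,  0.003,
        0.006,  0.009,  0.012,  0.015,  0.018,  0.021,  0.024,  0.027,
        0.03 ,  0.033,  0.036,  0.039,  0.042,  0.045,  0.048,  0.051,
        0.054,  0.057,  0.06 ,  0.063,  0.066,  0.069,  0.072]))
top lid 0 0
top blk 0 0
side lid 186 [-0.0693 -0.0396]
side blk 46 [-0.108  -0.0834]
at [0.6135 0.0559 0.094 ] yaw 78.50 t 19.30 f [ 0.1  0.8 -0.8] g 0.455 gf 40.5 tilt [ 0.0001 -0.0002 -1.    ]
[[0.0002, 0.0, 0.02], [0.0002, 0.0, 0.02], [0.0002, 0.0, 0.02], [0.0002, 0.0, 0.02]]
roll each -0.0
```

View pics/w11.png

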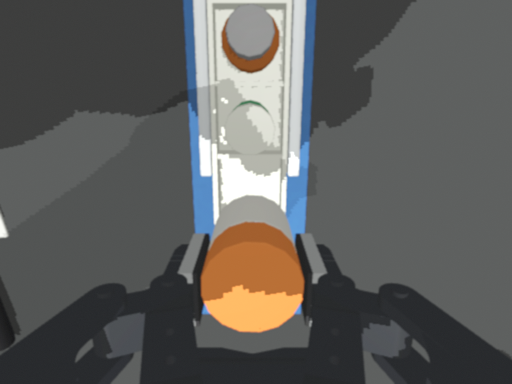

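Wrist view: bottle (250,40) and vial (250,128) stand upright. The jar (lid 252,275) hangs over the rear compartment, about 1 mm short and 1.5 mm to one side, so I correct that while lowering.

step_arm(offset=[[0.0012,-0.0015,0.03],[0,0,0.025],[0,0,0.014],[0,0,0.006],[0,0,0.002],[0,0,0],[0,0,0]], roll=[0,0,0,0,0,0,0])

```text
time_s: 20.18
ee_pos: [0.6127, 0.058, 0.0175]
eef_rot: [[0.199, 0.98, 0.001], [0.98, -0.199, 0.0], [0.0, 0.001, -1.0]]
force: [0.1, 0.1, -1.4]
finger_gap: 0.458
grasp_force: 40.5
```

step_arm(offset=[[-0.0005,0,0.0015],[0,0,0.001],[0,0,0]], roll=[0,0,0])

```text
time_s: 20.55
ee_pos: [0.6122, 0.0575, 0.0143]
eef_rot: [[0.199, 0.98, -0.0], [0.98, -0.199, 0.0], [-0.0, -0.0, -1.0]]
force: [-0.2, 0.4, -1.4]
finger_gap: 0.456
grasp_force: 40.5
```

step_arm(offset=[[0,0,0.0007],[0,0,0]], roll=[0,0])

```text
time_s: 20.8
ee_pos: [0.6123, 0.0575, 0.0136]
eef_rot: [[0.199, 0.98, -0.0], [0.98, -0.199, 0.0], [-0.0, -0.0, -1.0]]
force: [0.5, 1.0, -1.1]
finger_gap: 0.456
grasp_force: 40.5
```

step_arm(offset=[[0,0,0.0007],[0,0,0]], roll=[0,0])

```text
time_s: 21.05
ee_pos: [0.6123, 0.0575, 0.0135]
eef_rot: [[0.199, 0.98, 0.0], [0.98, -0.199, -0.0], [-0.0, 0.0, -1.0]]
force: [-3.4, -0.8, 7.8]
finger_gap: 0.456
grasp_force: 41.6
```

step_arm(offset=[[0,0,0],[0,0,0],[0,0,0]], roll=[0,0,0], gripper=0.068)

```text
time_s: 21.42
ee_pos: [0.6123, 0.0575, 0.0129]
eef_rot: [[0.199, 0.98, -0.0], [0.98, -0.199, 0.0], [0.0, -0.0, -1.0]]
force: [0.1, 0.1, -0.4]
finger_gap: 0.799
grasp_force: 0.0
```

step_arm(offset=[[0,0,-0.02],[0,0,-0.035],[0,0,-0.035],[-0.025,0,-0.005],[-0.03,0,0],[-0.022,0,0],[0,0,0]], roll=[0,0,0,0,0,0,0])

```text
time_s: 22.3
ee_pos: [0.5969, -0.0198, 0.1087]
eef_rot: [[0.201, 0.98, 0.0], [0.98, -0.201, -0.001], [-0.0, 0.001, -1.0]]
force: [-0.3, 0.5, 0.7]
finger_gap: 0.793
grasp_force: 0.0
```

step_arm(offset=[[0,0,0],[0,0,0],[0,0,0],[0,0,0],[0,0,0],[0,0,0]], roll=[0,0,0,0,0,0], gripper=0)

```text
time_s: 23.05
ee_pos: [0.597, -0.0179, 0.108]
eef_rot: [[0.199, 0.98, -0.0], [0.98, -0.199, 0.0], [0.0, -0.0, -1.0]]
force: [-0.3, -0.2, -0.2]
finger_gap: 0.0
grasp_force: 0.0
```

Run:
```python
from held import *
from plan import plan
L,w,h,dx,dy,p=held("w12",.013)
og=(h[:,0]<22)&(h[:,1]>120)&(abs(dy)<.03)
k=og&(abs(w[:,2]-.067)<.003)&(abs(dx+.06)<.04); print("jar",k.sum(),np.median(w[k,2]),np.percentile(dx[k],[1,99]),np.percentile(dy[k],[1,99]))
k=og&(abs(w[:,2]-.051)<.004)&(dx<-.07); print("blk",k.sum(),np.percentile(dx[k],[1,99]),np.percentile(dy[k],[1,99]))
k=(abs(L[:,0])<.02)&(abs(L[:,1])<.03)&(L[:,2]>-.1)&(L[:,2]<.03); print("fingers tool",np.percentile(L[k],[1,99],axis=0))
plan([.5983,-.0181,-.011],n=5)
```

```text
ee [ 0.597  -0.0179  0.108 ] gap 0.00041561729700064355 gf 0.0
jar 3520 0.06734309408035469 [-0.0775 -0.0418] [-0.0178  0.0179]
blk 1186 [-0.1088 -0.0851] [-0.0106  0.0116]
fingers tool [[-0.0092 -0.0295 -0.0997]
 [ 0.0166  0.0295 -0.031 ]]
at [ 0.597 -0.018  0.108] yaw 78.54 t 23.10 f [ 0.2 -0.3 -0.1] g 0.003 gf 0.0 tilt [-0.  0. -1.]
[[0.0, 0.0003, 0.0238], [0.0, 0.0003, 0.0238], [0.0, 0.0003, 0.0238], [0.0, 0.0003, 0.0238], [0.0, 0.0003, 0.0238]]
roll each 0.0001
```

View pics/w12.png

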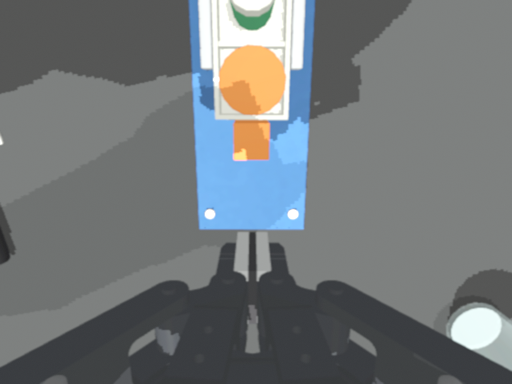

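Wrist view: the jar (252,80) is seated in the rear compartment with the vial ahead of it. The block is at (252,140), and the shut fingers are over the plate behind it.

step_arm(offset=[[0,0.001,0.03],[0,0,0.035],[0,0,0.03],[0,0,0.015],[0,0,0.007],[0,0,0],[0,0,0]], roll=[0,0,0,0,0,0,0])

```text
time_s: 23.98
ee_pos: [0.5985, -0.0182, -0.0081]
eef_rot: [[0.199, 0.98, 0.001], [0.98, -0.199, 0.0], [0.0, 0.001, -1.0]]
force: [-0.5, -0.3, 0.0]
finger_gap: -0.001
grasp_force: 0.0
```

Run:
```python
from held import *
L,w,h,dx,dy,p=held("w13",.013)
k=(abs(L[:,0]-.009)<.004)&(abs(L[:,1]+.002)<.008)&(L[:,2]<0)&(L[:,2]>-.06)&(h[:,1]<60); print("pad front",k.sum(),np.percentile(L[k],[1,99],axis=0),"z",w[k,2].min())
print("ee dx",(p[:2]-O)@ex,env.read_state()["force"])
for n in ("side",):
    w,h,dx,dy=scan(n,"s13"); s=cv2.imread("pics/s13.png")[180:300,80:260]; cv2.imwrite("pics/s13c.png",cv2.resize(s,None,fx=4,fy=4,interpolation=cv2.INTER_CUBIC))
```

```text
ee [ 0.5985 -0.0182 -0.0081] gap -0.00072161454419059 gf 0.0
pad front 1510 [[ 0.0054 -0.0097 -0.0599]
 [ 0.0106  0.0056 -0.0271]] z 0.0062703857337898985
ee dx -0.13502033463469518 [ 0.0486 -0.3281  0.1139]
```

View pics/s13c.png

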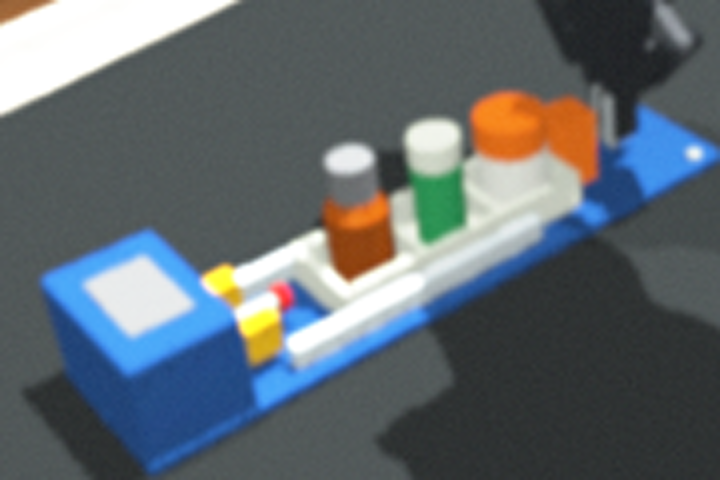

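Side view: all three stand upright in the tray, the fingers are behind the orange block (crop 605,120), and the tray front is short of the red tip (283,295). Pushing gently.

step_arm(offset=[[0.004,0,0],[0.004,0,0],[0.002,0,0],[0.002,0,0],[0.002,0,0],[0.002,0,0],[0.002,0,0],[0.002,0,0]], roll=[0,0,0,0,0,0,0,0])

```text
time_s: 25.08
ee_pos: [0.6019, 0.0014, -0.009]
eef_rot: [[0.199, 0.98, -0.0], [0.98, -0.199, -0.0], [-0.0, -0.0, -1.0]]
force: [-0.6, -1.7, 0.3]
finger_gap: 0.004
grasp_force: 0.8
```

step_arm(offset=[[0.002,0,0],[0.002,0,0],[0.002,0,0],[0.002,0,0],[0.002,0,0],[0.002,0,0],[0.001,0,0]], roll=[0,0,0,0,0,0,0])

```text
time_s: 25.95
ee_pos: [0.6045, 0.0144, -0.009]
eef_rot: [[0.199, 0.98, -0.0], [0.98, -0.199, 0.0], [0.0, -0.0, -1.0]]
force: [-1.4, -1.5, -1.4]
finger_gap: 0.001
grasp_force: 0.7
```

step_arm(offset=[[0.0015,0,0],[0.0015,0,0],[0.0015,0,0],[0.0015,0,0],[0.0015,0,0],[0.0015,0,0],[0.0015,0,0],[0.0015,0,0]], roll=[0,0,0,0,0,0,0,0])

```text
time_s: 26.95
ee_pos: [0.6067, 0.0244, -0.009]
eef_rot: [[0.2, 0.98, -0.001], [0.98, -0.2, -0.002], [-0.002, -0.0, -1.0]]
force: [-1.6, -9.0, 2.6]
finger_gap: -0.0
grasp_force: 4.4
```

step_arm(offset=[[0.001,0,0],[0.001,0,0],[0.0005,0,0],[0,0,0]], roll=[0,0,0,0])

```text
time_s: 27.45
ee_pos: [0.6072, 0.0268, -0.009]
eef_rot: [[0.2, 0.98, -0.001], [0.98, -0.2, -0.002], [-0.002, -0.0, -1.0]]
force: [-1.8, -9.2, 2.0]
finger_gap: 0.001
grasp_force: 4.4
```

step_arm(offset=[[0.0007,0,0],[0.0007,0,0],[0.0006,0,0],[0,0,0]], roll=[0,0,0,0])

```text
time_s: 27.95
ee_pos: [0.6075, 0.0287, -0.009]
eef_rot: [[0.2, 0.98, -0.001], [0.98, -0.2, -0.002], [-0.002, -0.0, -1.0]]
force: [-1.6, -8.8, 2.1]
finger_gap: 0.002
grasp_force: 4.6
```

```bash
cat > fr.py <<'E'
from chk import *
F=[]
for i in range(3):
    s=env.read_state(); F.append(s["force"]); w,h,dx,dy=scan("top","t%d"%int(s["time_s"]*100))
print("t",s["time_s"],"F along",(np.mean(F,0)[:2]@ex),np.mean(F,0),"ee dx",(s["ee_pos"][:2]-O)@ex)
white=(h[:,1]<60)&(h[:,2]>150)&(abs(dy)<.018)
k=white&(w[:,2]<.034)&(w[:,2]>.003)&(dx>.04)&(dx<.099); print("tray front",np.percentile(dx[k],[98,100]))
E
python3 fr.py
```

```text
t 28.05 F along -9.135235503544857 [-1.525  -9.0121  1.3959] ee dx -0.08734198552701865
tray front [0.0971 0.0977]
```

Front is about 2 mm short; creep on.

step_arm(offset=[[0.0005,0,0],[0.0005,0,0],[0.0004,0,0],[0,0,0]], roll=[0,0,0,0])

```text
time_s: 28.6
ee_pos: [0.6078, 0.0299, -0.009]
eef_rot: [[0.2, 0.98, -0.001], [0.98, -0.2, -0.002], [-0.002, -0.0, -1.0]]
force: [-1.5, -10.8, 3.1]
finger_gap: -0.002
grasp_force: 4.9
```

step_arm(offset=[[0.0003,0,0],[0.0003,0,0],[0,0,0]], roll=[0,0,0])

```text
time_s: 28.98
ee_pos: [0.6079, 0.0304, -0.009]
eef_rot: [[0.2, 0.98, -0.001], [0.98, -0.2, -0.002], [-0.002, -0.0, -1.0]]
force: [-2.9, -9.3, 2.5]
finger_gap: -0.0
grasp_force: 5.0
```

step_arm(offset=[[0.0003,0,0],[0.0002,0,0],[0,0,0]], roll=[0,0,0])

```text
time_s: 29.35
ee_pos: [0.6079, 0.0305, -0.009]
eef_rot: [[0.2, 0.98, -0.001], [0.98, -0.2, -0.002], [-0.003, -0.0, -1.0]]
force: [-2.3, -12.2, 4.3]
finger_gap: -0.003
grasp_force: 6.0
```

step_arm(offset=[[0.0003,0,0],[0.0002,0,0],[0,0,0]], roll=[0,0,0])

```text
time_s: 29.72
ee_pos: [0.6079, 0.0305, -0.009]
eef_rot: [[0.201, 0.98, -0.001], [0.98, -0.201, -0.003], [-0.003, -0.001, -1.0]]
force: [-2.4, -13.8, 4.7]
finger_gap: 0.004
grasp_force: 7.1
```

step_arm(offset=[[0.0003,0,0],[0.0002,0,0],[0,0,0],[0,0,0]], roll=[0,0,0,0])

```text
time_s: 30.22
ee_pos: [0.6079, 0.0305, -0.009]
eef_rot: [[0.201, 0.98, -0.002], [0.98, -0.201, -0.004], [-0.004, -0.001, -1.0]]
force: [-4.4, -15.5, 5.3]
finger_gap: -0.002
grasp_force: 8.3
```

```bash
python3 fr.py
python3 - <<'E'
from chk import *
w,h,dx,dy=scan("side","s20"); s=cv2.imread("pics/s20.png")[180:300,80:260]; cv2.imwrite("pics/s20c.png",cv2.resize(s,None,fx=4,fy=4,interpolation=cv2.INTER_CUBIC))
E
```

```text
t 30.325 F along -16.617414372359615 [ -4.1553 -16.1124   5.4976] ee dx -0.08546006635419517
tray front [0.0985 0.0988]
```

View pics/s20c.png

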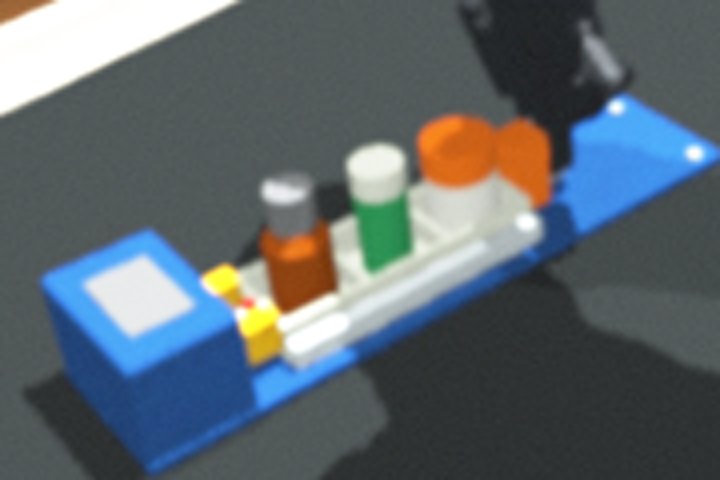

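The tray front meets both yellow stops at crop (225,285) and (262,335). All three items are upright, and the push is a steady 16.6 N. Handing in.

```bash
python3 -c "
from cell import env
print(env.close_job())"
```

```text
the job is handed in; nothing more can be done
None
```

I handed the job in at about 30 s: the vial, bottle and jar stand upright in their own compartments, and the tray is held on both yellow stops at about 16.6 N; I didn't touch the beaker, stock bottle or spatula.

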